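# Lengthen a telescoping cup arm by one button hole

## Robot

A 7-joint arm with a two-finger parallel gripper is mounted at the origin on a cart in front of the work surface, level with it; the furniture and walls round the work are solid. World frame = base frame: x ahead of the robot, y to its left, z up, the work surface at z = 0. Lengths are in mm, angles in rad, forces in N, time in s.
With the tool pointing down it reaches from about 400 to 875 mm from the base axis. Payload 6.5 kg.
Tool frame: the origin (TCP) lies midway between the tips of the shut fingers; the grasp point (between the pads) lies 19 mm behind it; z points along the fingers, y is the line along which they close (so a half turn about z gives the same grasp; the last joint's range is limited). The gripper opens to 88 mm and grips with 3 to 60 N. Pads are 18 mm wide; open, the fingers measure 123 mm over their backs; the gripper's body (75 mm by 187 mm) begins 45 mm behind the grasp point.
Start: joints at [1.203, 0.536, -0.004, 1.538, 0.003, 1.067, -0.071], TCP at [193.201, -620.615, 238.716] pointing down, gripper open.
Joint ranges: [-2.7, 2.7], [-0.37, 2.16], [-1.27, 1.26], [0.24, 2.4], [-1.31, 4.45], [0.19, 1.91], [-2.76, 2.76]. Speed limits (rad/s): [2.39, 2.39, 3.14, 3.14, 3.14, 3.14, 3.14].

## Interface

Orientations are given as a unit quaternion [x, y, z, w].
In Python, from workcell import * gives the robot as it stands.
- The arm moves only by the tool apply_moves, never from a script. Its argument "targets" is a list that holds one entry, the list of rows, each a list of 4 numbers: the shift along the tool's x, y, z scaled (see below), then the turn about the tool's z scaled (see below). A call has 1 to 8 rows; each row is the pose to reach, as a shift and turn from the pose commanded when the call began, along the tool's axes at that moment; what a row does not reach only later rows make up. The controller multiplies each number of a shift by 0.5 m and each number of a turn by 60 degrees. A row lasts 1/8 s, in which the tool goes at most 62.5 mm and 10.7 degrees, less where a joint would pass 70% of its speed; a pose out of reach is approached as far as the arm can. A call with a number of a shift or a turn outside -1 to 1 is refused whole. A call with a gripper value outside its range is refused whole. "claw" is the closure, from 0 (fully open) to 1 (shut), set as the call begins (left out, the last holds). The fingers move at their own pace and stop on an object; "force" is the grip in N (left out, the last holds). Time passes only in rows, so rows that repeat a pose let the fingers close. It gives the time, the measured TCP pose, the force, the opening and the grip force at its end, in the units of the state.
- read_state(): the state, without advancing time (a new reading comes with each control period).
- grab_frame(name): name is "scene" or "top" or "wrist"; returns a dict with "color" (400x640x3 uint8, blue, green, red), "camera_matrix" (3x3 intrinsics, pixels), "T" (4x4, takes a point from camera to world coordinates). Camera axes: x right, y up, looking along -z (the intrinsics and any distortion apply to the point x, -y, -z); pixel columns grow to the right and rows downward; lengths in mm; the calibration is good to about 2 mm. A picture is of the moment at which its call begins. There is no depth.
- sign_off(): hands the job in; it is judged then, once.
The state is a dict: "time_s": time; "joint_positions": joint angles; "qvel": joint speeds; "joint_efforts": joint torques, N m; "position": TCP position; "ee_rot": TCP orientation; "force": force on the tool from outside, world axes, zero at the start; "torque": the same for the moment, N m; "width": opening from 0.0 (shut) to 1.0 (fully open); "gripper_force": force on a finger pad.
Only numpy, scipy, OpenCV 4.12 (cv2) and the standard library are available. Lean on these libraries where they do the work, as an engineer would, in place of code of your own. Each camera call takes 0.05 s, during which the arm holds its last target. There are 200 camera calls.

## Task

The support stand's telescoping arm is locked in its innermost hole by the orange spring button. Press the button down, slide the arm out (towards the cup) and let the button pop fully up in the very next hole, then let go; the specimen cup must stay standing in its holder. Work gently, never with more than 25 N on the stand, arm or button, and leave the other things on the bench where they are.

Things in the scene. Friction and masses are not known exactly. Their poses are not given: they have to be found in the camera images.
- stand: Support stand, bolted to the bench: grey foot 110 x 150 mm, two short posts and on them a level square aluminium outer tube along the stand's y. Origin: on the bench under the middle of the foot; z up; +y is the direction in which the arm slides out, towards the cup.
- button_top (a point): Centre of the orange button's thumb face, 97 mm above the bench when up; rides on the arm. Cap 30 mm wide (stand x), 50 mm long (stand y), with an upright ridge 6 mm thick at each end (38 mm clear between), 13 mm higher than the face: press the face and push a ridge with shut fingertips between them; a hard pinch would break the force limit. The cap's underside is 11 mm above the outer tube.
- lock_button (a joint): How far the button is pressed down, m: 0 = fully up, its 14 mm shoulder in a hole, locking the arm with 1.5 mm play; about 0.0035 = held down by the tube wall between holes; clear of the wall from 0.0045; 0.009 = bottomed. Spring: 4.5 N at the top, 8 N at the bottom.
- inner_tube (a joint): How far the arm is slid out, m: 0 = innermost hole (start), stop at 0.084. Sliding takes about 3 to 5 N once the button is pressed; the arm stays where it is left.
- holder_floor (a point): Middle of the inner floor of the white round cup holder at the arm's end (outside 52 mm wide, wall 5 mm, inside 18 mm deep, inner floor 58 mm above the bench); moves with the arm.
- cup_centre (a point): Centre (half-way up) of the specimen cup with yellow screw cap, 38 mm wide and 58 mm high, that stands loose in the holder; the point's z is the cup's axis.
- timer: White bench timer lying on its back, 58 x 66 x 18 mm, loose; origin under its centre. Bystander.
- tape_roll: Roll of label tape lying flat, 64 mm wide, 19 mm high, loose; origin under its centre. Bystander.
- petri: Petri dish, 62 mm wide, 16 mm high, loose; origin under its centre. Bystander.
- lamp: Steel spirit lamp with cap, 59 mm wide, 84 mm high, loose; origin under its centre. Bystander.
- marker: Lab marker pen, 134 mm long, 13 mm thick, loose; origin under its centre. Bystander.
- bottle: Clear bottle with blue screw cap, 56 mm wide, 121 mm high, loose; origin under its centre. Bystander.
- tube_top (a point): Middle of the top face of the outer tube (32 mm wide, 145 mm long, top 80 mm above the bench). Its 4 mm top wall has three round 17 mm holes in a row along y, joined by a 9 mm slot; neighbouring holes are 35 to 45 mm apart, not evenly. Same axes as the stand.
Mind the look-alikes: they are no part of the job. Of the things like the part that bears cup_centre, leave any that is pink; of the rest the smaller one is meant.

How it is judged:
By the outcome, as a careful person would: the job done as asked, in the order asked, and still so for the second after the job is handed in, with the robot touching nothing.
It also fails if it takes over 34 s, if anything falls off the work surface, if the arm or the gripper's body presses on something with over 40 N, if the wrist force passes 120 N, or if a joint passes its speed limit or range.

## Working session

There is one attempt and no reset: what is moved stays moved. The work goes in short steps, Python scripts to look and compute and a tool call to move; the robot and the scene stay as the last step left them, time stands still between calls to the robot, and variables do not carry over. Pictures are saved under pics/ and viewed, at most 10 in all, crops included, and the job is handed in when it is done.

Besides the shell and the picture viewer there is one more tool, called after "Call:" by a JSON object that holds its "name" and its "arguments". apply_moves: Moves the arm, as the interface text tells. Its arguments: {"type":"object","properties":{"targets":{"type":"array"},"claw":{"type":"number"},"force":{"type":"number"}},"required":["targets"]}

```bash
ls; mkdir -p pics; python3 - <<'E'
from workcell import *
import cv2, numpy as np
s=read_state(); print(s)
for n in("scene","top"):
    f=grab_frame(n); cv2.imwrite(f"pics/{n}0.png",f["color"]); np.savez(f"pics/{n}0.npz",**f); print(n,f["camera_matrix"],f["T"],[k for k in f])
E
```

```text
pics
{'time_s': 0.0, 'joint_positions': array([ 1.20278076,  0.53719452, -0.00448115,  1.53883529,  0.00263751,
        1.06732474, -0.0712165 ]), 'qvel': array([-8.83359544e-04,  1.63889354e-03,  1.83624362e-04,  1.87661724e-03,
        3.79681911e-05,  2.24408312e-04,  1.10757054e-03]), 'joint_efforts': array([ 3.13216169e-04, -5.70981932e+01,  9.90650877e-01, -2.51604402e+01,
       -5.62434609e-02,  1.79081893e-02,  1.69907603e-04]), 'position': array([ 193.03185577, -620.03552997,  237.83507788]), 'ee_rot': array([ 9.88626359e-01,  1.50389996e-01, -2.00728244e-04, -8.54795431e-04]), 'force': array([-0.40001265, -0.49443358,  0.63606247]), 'torque': array([-0.00576267,  0.02115055, -0.00189894]), 'gripper_force': 0.0, 'width': 0.9993116072037411}
scene [[438.09770358   0.         318.79356334]
 [  0.         438.09770358 202.63929892]
 [  0.           0.           1.        ]] [[-8.99112570e-01  2.74640368e-01 -3.40836112e-01  9.17226211e+01]
 [-4.37712026e-01 -5.60244979e-01  7.03230933e-01  9.96217345e+02]
 [ 2.18388180e-03  7.81471837e-01  6.23936695e-01  9.81104127e+02]
 [ 0.00000000e+00  0.00000000e+00  0.00000000e+00  1.00000000e+00]] ['color', 'camera_matrix', 'T']
top [[500.28159843   0.         309.54982468]
 [  0.         500.28159843 198.91327665]
 [  0.           0.           1.        ]] [[-9.22610382e-03  9.95847124e-01 -9.05725347e-02  4.75321595e+02]
 [-9.99941440e-01 -8.67567500e-03  6.46904206e-03 -3.82318494e+00]
 [ 5.65639905e-03  9.06269149e-02  9.95868851e-01  1.53574672e+03]
 [ 0.00000000e+00  0.00000000e+00  0.00000000e+00  1.00000000e+00]] ['color', 'camera_matrix', 'T']
```

View pics/scene0.png

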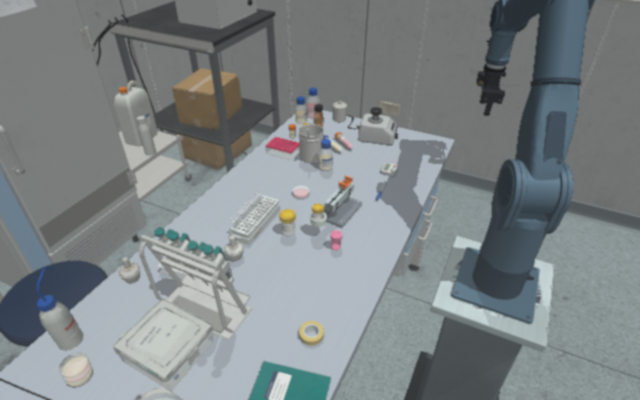

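View pics/top0.png

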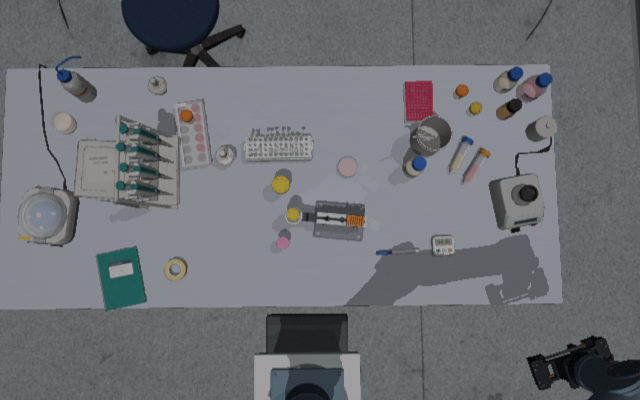

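The scene view shows the stand near (343,205), its orange button at (346,183) and its cup at (318,212). In the top view the foot is at (339,220), the button at (356,221) and the held cup at (293,214). The arm slides out to image left, about world +y. The larger yellow cup and the pink one are decoys.

```bash
cat > h.py <<'E'
import cv2, numpy as np
def ray(f,uv):
    K,T=f["camera_matrix"],f["T"]; d=np.linalg.inv(K)@[uv[0],uv[1],1]; d=T[:3,:3]@[d[0],-d[1],-d[2]]
    return T[:3,3],d
def onz(f,uv,z):
    o,d=ray(f,uv); return o+d*(z-o[2])/d[2]
def proj(f,p):
    K,T=f["camera_matrix"],f["T"]; c=T[:3,:3].T@(np.array(p)-T[:3,3]); q=K@[c[0],-c[1],-c[2]]; return q[:2]/q[2]
def mask(im,lo,hi,roi):
    m=cv2.inRange(cv2.cvtColor(im,cv2.COLOR_BGR2HSV),lo,hi); z=np.zeros_like(m); a,b,c,d=roi; z[b:d,a:c]=m[b:d,a:c]; return z
E
python3 - <<'E'
from h import *
t=dict(np.load("pics/top0.npz")); s=dict(np.load("pics/scene0.npz"))
m=mask(t["color"],(5,120,80),(18,255,255),(330,205,385,240))
p=np.argwhere(m)[:,::-1]; print(len(p),p.min(0),p.max(0),p.mean(0)); r=cv2.minAreaRect(p.astype(np.float32)); print(r,[onz(t,q,105).round() for q in cv2.boxPoints(r)]); b=onz(t,r[0],103); print("btn",b)
m=mask(t["color"],(20,120,80),(34,255,255),(280,200,305,230)); p=np.argwhere(m)[:,::-1]; q=p.mean(0); print(len(p),q,"cup",onz(t,q,116))
g=[(315,202),(365,205),(363,241),(313,237)]; print([onz(t,q,5).round() for q in g])
c=onz(t,q,116); d=c-b; print("yaw",np.degrees(np.arctan2(d[1],d[0])))
im=cv2.resize(t["color"][185:255,270:390],None,fx=6,fy=6,interpolation=cv2.INTER_CUBIC); cv2.imwrite("pics/c1.png",im)
E
```

```text
177 [346 214] [363 225] [354.90960452 219.97175141]
((354.83538818359375, 219.98170471191406), (17.337753295898438, 10.380563735961914), 6.34019136428833) [array([ 532., -116.,  105.]), array([ 561., -119.,  105.]), array([ 556., -169.,  105.]), array([ 526., -165.,  105.])]
btn [ 543.86230955 -142.367582    103.        ]
124 [292.54032258 214.16935484] cup [561.34274772  35.68281128 116.        ]
[array([605., -30.,   5.]), array([ 594., -184.,    5.]), array([ 484., -176.,    5.]), array([498., -23.,   5.])]
yaw 84.39284634055393
```

View pics/c1.png

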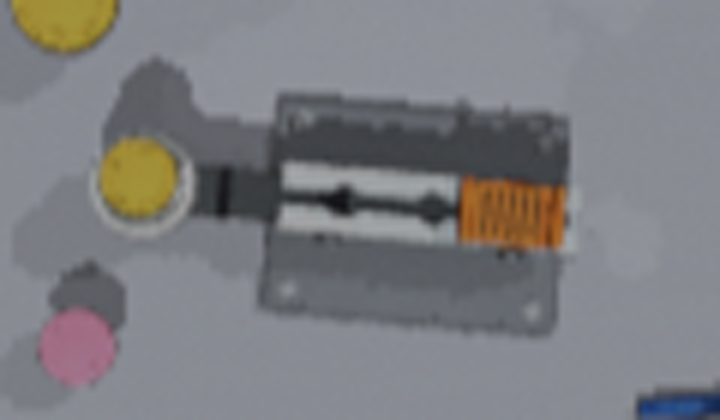

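Call:
{"name": "apply_moves", "arguments": {"targets": [[[0.05, -0.035, 0, -0.05], [0.15, -0.11, 0.01, -0.17], [0.26, -0.19, 0.02, -0.29], [0.37, -0.27, 0.03, -0.41], [0.48, -0.355, 0.04, -0.53], [0.59, -0.435, 0.05, -0.65], [0.67, -0.495, 0.05, -0.75], [0.716, -0.528, 0.05, -0.8]]], "claw": 1, "force": 10}}

```text
time_s: 1.1
position: [457.9, -259.0, 213.5]
ee_rot: [0.841, 0.542, 0.0, -0.0]
force: [-0.4, -0.6, 0.2]
width: 0.117
gripper_force: 0.0
```

```bash
cat >> h.py <<'E'
from scipy.spatial.transform import Rotation as Ro
def goal(s,P,yaw):  # move numbers to bring TCP to P with tool x at yaw deg
    R=Ro.from_quat(s["ee_rot"]).as_matrix(); d=R.T@(np.array(P)-s["position"])/500
    a=np.degrees(np.arctan2(R[1,0],R[0,0])); t=-((yaw-a+180)%360-180)
    return d.round(4),round(t/60,4),"tcp",s["position"].round(1),"yaw",a.round(2),"tilt",R[:,2].round(4),"F",s["force"].round(2),"t",round(s["time_s"],2)
E
python3 - <<'E'
from workcell import *
from h import *
s=read_state(); print(goal(s,[544,-142,190],84.4),s["joint_positions"].round(2),s["width"])
E
```

```text
(array([0.2841, 0.0602, 0.0472]), np.float64(-0.3133), 'tcp', array([ 457.9, -259. ,  213.5]), 'yaw', np.float64(65.6), 'tilt', array([ 0.    ,  0.0011, -1.    ]), 'F', array([-0.39, -0.61,  0.21]), 't', 1.1) [ 0.69  0.38 -0.33  1.87  0.15  0.91 -0.13] 0.11707951255925006
```

Call:
{"name": "apply_moves", "arguments": {"targets": [[[0.06, 0.015, 0.01, -0.06], [0.13, 0.03, 0.02, -0.14], [0.2, 0.042, 0.03, -0.22], [0.26, 0.055, 0.04, -0.28], [0.284, 0.06, 0.047, -0.313], [0.284, 0.06, 0.047, -0.313]]]}}

```text
time_s: 1.85
position: [542.8, -145.5, 189.7]
ee_rot: [0.743, 0.67, -0.0, -0.0]
force: [0.2, -0.2, -0.8]
width: 0.004
gripper_force: 0.0
```

```bash
python3 - <<'E'
from workcell import *
from h import *
f=grab_frame("wrist"); cv2.imwrite("pics/w1.png",f["color"]); np.savez("pics/w1.npz",**f)
s=read_state(); print(goal(s,[544,-142,190],84.4),s["width"]); print(f["T"].round(3)); print([proj(f,p).round() for p in ([544,-142,97],[561,36,116],[544+3.8,-142+39,80])])
E
```

```text
(array([ 0.0095,  0.0021, -0.0002]), np.float64(-0.0069), 'tcp', array([ 542.5, -146.6,  189.9]), 'yaw', np.float64(83.99), 'tilt', array([-1.1e-03, -5.0e-04, -1.0e+00]), 'F', array([ 0.89, -0.68,  0.46]), 't', 1.9) 0.006711097344796434
[[ 9.95000e-01  9.80000e-02  3.20000e-02  5.49698e+02]
 [-1.03000e-01  9.51000e-01  2.90000e-01 -7.16250e+01]
 [-2.00000e-03 -2.92000e-01  9.56000e-01  3.36382e+02]
 [ 0.00000e+00  0.00000e+00  0.00000e+00  1.00000e+00]]
[array([323., 202.]), array([321., -65.]), array([322., 154.])]
```

View pics/w1.png

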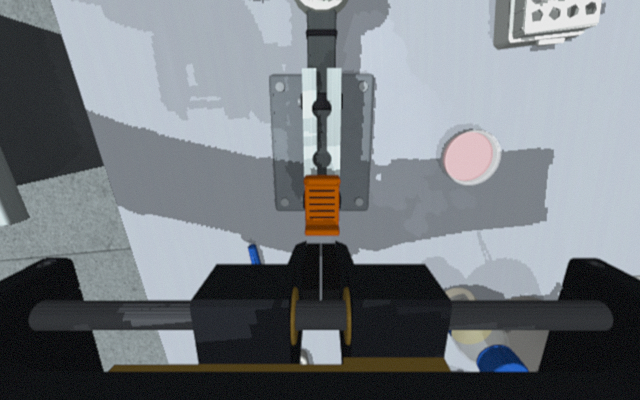

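The wrist view shows the button at (322,206), the next hole at (322,158), the far hole at (322,106), and the shut fingertips at (320,245).

```bash
python3 - <<'E'
from h import *
f=dict(np.load("pics/w1.npz")); im=f["color"]
m=mask(im,(3,120,40),(20,255,255),(290,165,355,242)); p=np.argwhere(m)[:,::-1].astype(np.float32); r=cv2.minAreaRect(p)
print(r, p.min(0),p.max(0)); 
u=(p[:,0].min()+p[:,0].max())/2
for v,z in((p[:,1].min(),110),(p[:,1].max(),110),(p[:,1].max(),97)): print("edge",z,onz(f,(u,v),z).round(1))
g=cv2.cvtColor(im,cv2.COLOR_BGR2GRAY); c=g[70:178,300:345]
# dark-width profile inside tube -> hole rows ; tube edges per row
for v in range(84,178,2):
    row=g[v,296:350]; d=np.flatnonzero(g[v,310:335]<110)+310; b=np.flatnonzero(row>170)+296
    print(v,len(d),d.min() if len(d) else 0,d.max() if len(d) else 0,b.min() if len(b) else 0,b.max() if len(b) else 0,end=" | ")
E
```

```text
((322.0, 204.5), (61.0, 36.0), 90.0) [304. 174.] [340. 235.]
edge 110 [ 546.1 -114.9  110. ]
edge 110 [ 540.8 -167.1  110. ]
edge 97 [ 540.3 -172.6   97. ]
84 10 317 326 302 340 | 86 10 317 326 302 340 | 88 9 317 325 302 340 | 90 9 317 325 302 340 | 92 10 317 326 302 340 | 94 10 317 326 303 340 | 96 10 317 326 303 340 | 98 10 317 326 303 340 | 100 12 316 327 298 340 | 102 16 314 329 298 340 | 104 18 313 330 303 340 | 106 19 312 330 303 340 | 108 19 312 330 303 340 | 110 19 312 330 303 340 | 112 17 313 329 303 340 | 114 15 314 328 303 340 | 116 11 316 326 303 340 | 118 10 317 326 303 340 | 120 9 317 325 303 340 | 122 9 317 325 303 340 | 124 9 317 325 303 340 | 126 9 317 325 303 339 | 128 9 317 325 303 339 | 130 9 317 325 303 339 | 132 9 317 325 303 339 | 134 9 317 325 303 339 | 136 9 317 325 303 339 | 138 9 317 325 303 339 | 140 9 317 325 303 339 | 142 9 317 325 303 339 | 144 9 317 325 304 339 | 146 9 317 325 303 339 | 148 9 317 325 303 339 | 150 9 317 325 303 339 | 152 12 316 327 303 339 | 154 15 314 328 304 339 | 156 17 313 329 304 339 | 158 18 313 330 304 339 | 160 18 313 330 304 339 | 162 16 314 329 304 339 | 164 14 315 328 304 339 | 166 10 317 326 304 339 | 168 10 317 326 304 339 | 170 10 317 326 304 335 | 172 10 317 326 304 310 | 174 23 312 334 304 305 | 176 25 310 334 0 0 |
```

```bash
python3 - <<'E'
from h import *
f=dict(np.load("pics/w1.npz"))
h2=onz(f,(321.5,158.8),80);h3=onz(f,(321.3,108),80);b=(onz(f,(322,174),110)+onz(f,(322,235),110))/2
print(b,h2,h3); a=onz(f,(321.3,84),80);e=onz(f,(321.5,168),80)
y=(h3-e)[:2]; print(np.degrees(np.arctan2(*(a-e)[[1,0]])),np.linalg.norm((h3-h2)),np.linalg.norm((h2-b)[:2]))
E
```

```text
[ 543.46106773 -140.99684618  110.        ] [ 546.6018664  -107.00328734   80.        ] [550.8028516  -64.44833902  80.        ]
84.27137190220044 42.761804258750615 34.138345871421286
```

Call:
{"name": "apply_moves", "arguments": {"targets": [[[0.011, 0.001, 0.03, -0.005], [0.011, 0.001, 0.07, -0.005], [0.011, 0.001, 0.11, -0.005], [0.011, 0.001, 0.14, -0.005], [0.011, 0.001, 0.154, -0.005], [0.011, 0.001, 0.154, -0.005], [0.011, 0.001, 0.154, -0.005]]]}}

```text
time_s: 2.78
position: [544.7, -140.4, 113.8]
ee_rot: [0.741, 0.671, 0.0, 0.0]
force: [0.1, -0.4, -0.1]
width: -0.003
gripper_force: 0.0
```

```bash
python3 - <<'E'
from workcell import *
from h import *
f=grab_frame("wrist"); cv2.imwrite("pics/w2.png",f["color"][100:300,220:420].repeat(3,0).repeat(3,1)); np.savez("pics/w2.npz",**f)
s=read_state(); print(goal(s,[543.5,-141,91],84.3),s["width"])
E
```

```text
(array([-0.0015, -0.0023,  0.0457]), np.float64(0.0011), 'tcp', array([ 544.7, -140.4,  113.8]), 'yaw', np.float64(84.37), 'tilt', array([ 1.1e-03, -3.0e-04, -1.0e+00]), 'F', array([-0.48, -0.13, -0.72]), 't', 2.83) 0.0071887966231296225
```

View pics/w2.png

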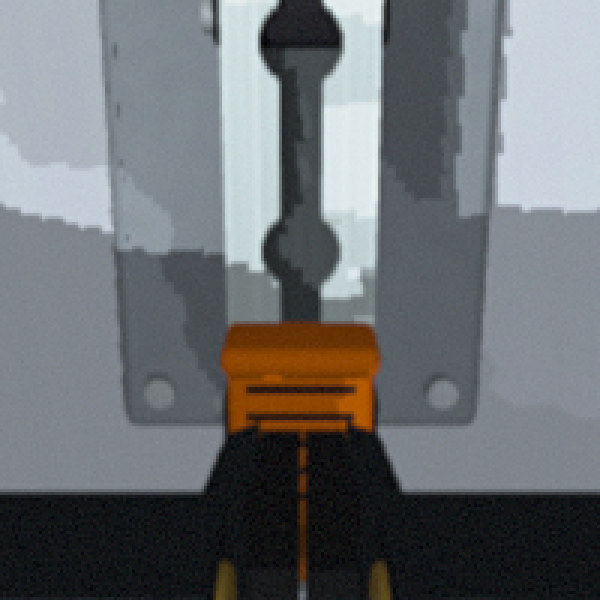

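The shut fingertips are centred over the button cap behind its front ridge (crop (300,430)), and the next hole is at (300,250). Pressing down now.

Call:
{"name": "apply_moves", "arguments": {"targets": [[[-0.001, -0.002, 0.01, 0], [-0.001, -0.002, 0.022, 0], [-0.001, -0.002, 0.03, 0], [-0.001, -0.002, 0.034, 0], [-0.001, -0.002, 0.038, 0], [-0.001, -0.002, 0.042, 0], [-0.001, -0.002, 0.045, 0], [-0.001, -0.002, 0.045, 0]]]}}

```text
time_s: 3.82
position: [543.1, -140.6, 91.0]
ee_rot: [0.741, 0.672, -0.0, -0.0]
force: [-2.9, 0.5, 5.9]
width: 0.005
gripper_force: 3.4
```

Call:
{"name": "apply_moves", "arguments": {"targets": [[[0, 0, 0.0035, 0], [0.005, 0, 0.0035, 0], [0.01, 0, 0.0035, 0], [0.016, 0, 0.0035, 0], [0.022, 0, 0.0035, 0], [0.028, 0, 0.0035, 0], [0.034, 0, 0.0035, 0], [0.04, 0, 0.0035, 0]]]}}

```text
time_s: 4.82
position: [545.0, -121.4, 89.4]
ee_rot: [0.741, 0.671, -0.0, 0.0]
force: [-3.0, -1.2, 8.0]
width: 0.008
gripper_force: 3.7
```

```bash
cat > look.py <<'E'
from workcell import *
from h import *
f=grab_frame("wrist"); im=f["color"]; np.savez("pics/last.npz",**f)
s=read_state(); print(goal(s,[543.5,-141,91],84.3))
m=mask(im,(3,120,40),(20,255,255),(280,100,360,260)); p=np.argwhere(m)[:,::-1]; v=p[:,1].min()
print("front ridge top edge",v,[onz(f,(322,v),z).round(1) for z in (104,110)])
w=mask(im,(18,90,80),(36,255,255),(200,0,440,150)); print("yellow px",w.sum()//255)
E
python3 look.py; python3 - <<'E'
from h import *
f=dict(np.load("pics/w2.npz")); im=f["color"]
p=np.argwhere(mask(im,(3,120,40),(20,255,255),(280,100,360,260))); print(onz(f,(322,p[:,0].min()),110))
E
```

```text
(array([-0.0405,  0.0009, -0.0031]), np.float64(0.0012), 'tcp', array([ 545. , -120.8,   89.5]), 'yaw', np.float64(84.37), 'tilt', array([-3.e-04, -7.e-04, -1.e+00]), 'F', array([-3.62, -0.22,  6.87]), 't', 4.88)
front ridge top edge 215 [array([547.6, -92.8, 104. ]), array([547.8, -90.7, 110. ])]
yellow px 0
[ 547.20560918 -113.38231614  110.        ]
```

Call:
{"name": "apply_moves", "arguments": {"targets": [[[0, 0, -0.006, 0], [0, 0, -0.012, 0], [0, 0, -0.018, 0], [0.005, 0, -0.018, 0], [0.01, 0, -0.018, 0], [0.014, 0, -0.018, 0], [0.018, 0, -0.018, 0], [0.018, 0, -0.018, 0]]]}}

```text
time_s: 5.88
position: [545.7, -113.0, 97.8]
ee_rot: [0.741, 0.671, -0.001, 0.0]
force: [-1.3, -4.6, -1.3]
width: 0.001
gripper_force: 2.5
```

```bash
python3 look.py
```

```text
(array([-0.0562,  0.0012,  0.0137]), np.float64(0.0003), 'tcp', array([ 545.7, -113. ,   97.8]), 'yaw', np.float64(84.32), 'tilt', array([-6.0e-04, -1.2e-03, -1.0e+00]), 'F', array([-0.03, -4.98, -0.58]), 't', 5.92)
front ridge top edge 225 [array([547.5, -92.7, 104. ]), array([547.7, -90.4, 110. ])]
yellow px 0
```

Call:
{"name": "apply_moves", "arguments": {"targets": [[[0.003, 0, 0, 0], [0.007, 0, 0, 0], [0.011, 0, 0, 0], [0.015, 0, 0, 0], [0.018, 0, 0, 0], [0.02, 0, 0, 0], [0.022, 0, 0, 0], [0.022, 0, 0, 0]]]}}

```text
time_s: 6.92
position: [547.0, -100.8, 98.0]
ee_rot: [0.741, 0.672, -0.0, -0.0]
force: [-1.2, -3.8, 0.0]
width: 0.003
gripper_force: 2.1
```

```bash
python3 look.py
```

```text
(array([-0.0808,  0.001 ,  0.0139]), np.float64(0.0013), 'tcp', array([ 547. , -100.8,   98. ]), 'yaw', np.float64(84.38), 'tilt', array([-3.e-04,  0.e+00, -1.e+00]), 'F', array([-1.18, -3.28,  0.5 ]), 't', 6.97)
front ridge top edge 225 [array([548.8, -80.5, 104. ]), array([549. , -78.2, 110. ])]
yellow px 0
```

Call:
{"name": "apply_moves", "arguments": {"targets": [[[0, 0, -0.003, 0], [0.001, 0, -0.003, 0], [0.002, 0, -0.003, 0], [0.003, 0, -0.003, 0], [0.004, 0, -0.003, 0], [0.005, 0, -0.003, 0]]]}}

```text
time_s: 7.72
position: [547.4, -97.3, 99.5]
ee_rot: [0.741, 0.672, 0.0, -0.0]
force: [-0.8, -1.1, -0.9]
width: 0.005
gripper_force: 0.8
```

```bash
python3 look.py
```

```text
(array([-0.0881,  0.0007,  0.0169]), np.float64(0.0021), 'tcp', array([547.4, -97.1,  99.5]), 'yaw', np.float64(84.42), 'tilt', array([ 1.0e-04,  1.2e-03, -1.0e+00]), 'F', array([-1.5 , -1.33, -0.41]), 't', 7.78)
front ridge top edge 226 [array([549.1, -78.2, 104. ]), array([549.3, -75.9, 110. ])]
yellow px 0
```

Call:
{"name": "apply_moves", "arguments": {"targets": [[[0.001, 0, 0, 0], [0.002, 0, 0, 0], [0.003, 0, 0, 0], [0.003, 0, 0, 0]]]}}

```text
time_s: 8.28
position: [547.5, -96.7, 99.5]
ee_rot: [0.741, 0.672, 0.0, -0.0]
force: [-0.8, -0.8, -1.2]
width: 0.004
gripper_force: 0.5
```

```bash
python3 look.py; python3 -c "
from h import *
f=np.load('pics/last.npz'); cv2.imwrite('pics/w3.png',cv2.resize(f['color'][140:300,240:400],None,fx=3,fy=3))"
```

```text
(array([-0.0891,  0.0006,  0.0169]), np.float64(0.0013), 'tcp', array([547.6, -96.6,  99.5]), 'yaw', np.float64(84.38), 'tilt', array([ 2.e-04,  2.e-04, -1.e+00]), 'F', array([-0.38, -1.04,  0.51]), 't', 8.32)
front ridge top edge 226 [array([549.3, -77.6, 104. ]), array([549.4, -75.3, 110. ])]
yellow px 0
```

View pics/w3.png

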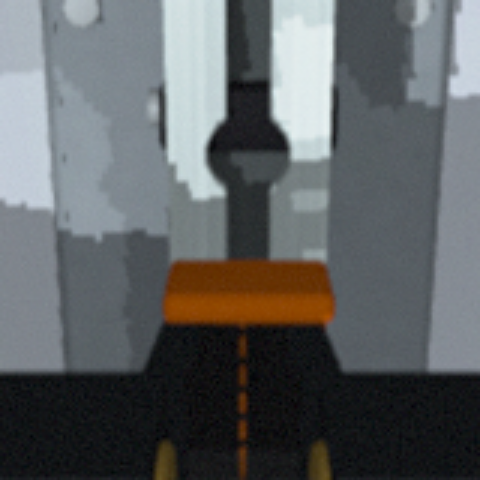

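The front ridge sits directly ahead of the fingertips (crop (248,290)), and the far hole is at (248,150). Pushing on in small steps.

Call:
{"name": "apply_moves", "arguments": {"targets": [[[0.001, 0, 0, 0], [0.002, 0, 0, 0], [0.003, 0, 0, 0], [0.004, 0, 0, 0]]]}}

```text
time_s: 8.82
position: [547.7, -95.5, 99.5]
ee_rot: [0.741, 0.671, -0.0, 0.0]
force: [-1.0, -4.1, -0.4]
width: 0.007
gripper_force: 1.9
```

```bash
python3 look.py
```

```text
(array([-0.0915,  0.0007,  0.017 ]), np.float64(0.0008), 'tcp', array([547.7, -95.5,  99.5]), 'yaw', np.float64(84.35), 'tilt', array([-0.e+00, -7.e-04, -1.e+00]), 'F', array([-1.68, -3.86,  0.01]), 't', 8.88)
front ridge top edge 226 [array([549.4, -76.4, 104. ]), array([549.6, -74. , 110. ])]
yellow px 0
```

Call:
{"name": "apply_moves", "arguments": {"targets": [[[0.001, 0, 0, 0], [0.002, 0, 0, 0], [0.003, 0, 0, 0], [0.003, 0, 0, 0]]]}}

```text
time_s: 9.38
position: [547.7, -95.3, 99.5]
ee_rot: [0.741, 0.671, -0.001, 0.001]
force: [-0.6, -6.7, 0.4]
width: 0.01
gripper_force: 3.5
```

```bash
python3 look.py; python3 - <<'E'
from h import *
for n in ("w2","last"):
    f=np.load(f"pics/{n}.npz"); g=cv2.cvtColor(f["color"],cv2.COLOR_BGR2GRAY)
    w=[int((g[v,305:337]<105).sum()) for v in range(90,235)]; print(n,w)
E
```

```text
(array([-0.0918,  0.0008,  0.0172]), np.float64(-0.0001), 'tcp', array([547.7, -95.3,  99.5]), 'yaw', np.float64(84.29), 'tilt', array([-2.0e-04, -2.1e-03, -1.0e+00]), 'F', array([-1.06, -7.45,  0.04]), 't', 9.43)
front ridge top edge 226 [array([549.4, -76.1, 104. ]), array([549.6, -73.8, 110. ])]
yellow px 0
w2 [14, 14, 14, 14, 14, 14, 14, 14, 14, 14, 14, 15, 16, 18, 20, 22, 23, 24, 25, 26, 27, 27, 27, 27, 27, 27, 27, 27, 26, 25, 24, 23, 22, 20, 18, 16, 14, 14, 14, 14, 13, 13, 13, 14, 13, 14, 13, 13, 13, 14, 14, 14, 13, 14, 14, 13, 13, 14, 14, 14, 14, 14, 13, 14, 13, 13, 13, 13, 13, 13, 13, 13, 13, 12, 13, 13, 12, 13, 13, 13, 13, 13, 14, 14, 16, 19, 20, 22, 22, 24, 24, 25, 25, 25, 25, 25, 25, 24, 23, 22, 22, 20, 18, 15, 14, 14, 14, 14, 14, 14, 14, 15, 14, 15, 15, 14, 14, 32, 32, 32, 32, 32, 32, 32, 32, 32, 32, 32, 32, 32, 32, 32, 32, 32, 32, 32, 32, 32, 32, 32, 32, 32, 31, 30, 28]
last [32, 32, 32, 32, 32, 32, 32, 32, 32, 32, 32, 32, 32, 32, 32, 32, 32, 32, 32, 32, 32, 32, 32, 32, 32, 32, 32, 32, 32, 32, 32, 32, 32, 32, 32, 32, 32, 32, 32, 32, 32, 32, 32, 32, 32, 32, 32, 32, 32, 31, 15, 15, 15, 15, 15, 15, 15, 15, 15, 15, 15, 15, 15, 15, 15, 15, 15, 15, 15, 15, 14, 14, 14, 15, 14, 15, 15, 15, 15, 15, 15, 15, 15, 15, 15, 15, 15, 15, 15, 15, 15, 15, 16, 17, 19, 21, 23, 25, 25, 26, 27, 27, 28, 28, 28, 28, 28, 27, 26, 25, 24, 22, 21, 17, 16, 15, 15, 15, 15, 15, 15, 15, 15, 15, 15, 15, 15, 15, 15, 15, 15, 15, 15, 15, 15, 15, 20, 32, 32, 32, 32, 32, 32, 32, 32]
```

Call:
{"name": "apply_moves", "arguments": {"targets": [[[0.0015, 0, 0, 0], [0.003, 0, 0, 0], [0.003, 0, 0, 0]]]}}

```text
time_s: 9.8
position: [547.7, -95.1, 99.5]
ee_rot: [0.742, 0.671, -0.001, 0.001]
force: [-1.1, -9.1, -0.1]
width: 0.004
gripper_force: 4.9
```

Locked: 1.5 mm more command gave no motion while the force rose. Backing off and lifting clear.

Call:
{"name": "apply_moves", "arguments": {"targets": [[[-0.006, 0, 0, 0], [-0.016, 0, 0, 0], [-0.022, 0, 0, 0], [-0.022, 0, -0.01, 0], [-0.022, 0, -0.04, 0], [-0.022, 0, -0.1, 0], [-0.022, 0, -0.17, 0], [-0.022, 0, -0.2, 0]]]}}

```text
time_s: 10.8
position: [548.2, -102.6, 202.2]
ee_rot: [0.741, 0.672, 0.001, 0.001]
force: [-0.4, -0.0, -0.2]
width: 0.006
gripper_force: 0.0
```

Call:
{"name": "apply_moves", "arguments": {"targets": [[[-0.05, 0, 0, 0], [-0.13, 0, 0, 0], [-0.2, 0, 0, 0], [-0.24, 0, 0, 0], [-0.24, 0, 0, 0], [-0.24, 0, 0, 0]]]}}

```text
time_s: 11.55
position: [535.5, -220.2, 199.4]
ee_rot: [0.74, 0.672, 0.0, -0.0]
force: [-0.3, -0.4, 0.5]
width: 0.003
gripper_force: 0.0
```

```bash
python3 - <<'E'
from workcell import *
from h import *
print(goal(read_state(),[543.5,-141,91],84.3))
o={"scene":dict(np.load("pics/scene0.npz")),"top":dict(np.load("pics/top0.npz"))}; L=[]
R={n:grab_frame(n) for n in("scene","top","wrist")}
for k in R: np.savez(f"pics/{k}1.npz",**R[k])
for tag,F in(("old",o),("new",R)):
    c={}
    for n,roi in(("top",(325,205,385,240)),("scene",(325,170,365,215))):
        p=np.argwhere(mask(F[n]["color"],(3,120,60),(18,255,255),roi))[:,::-1]; c[n]=p.mean(0); print(tag,n,len(p),c[n],p.min(0),p.max(0))
    (a,d),(b,e)=ray(F["top"],c["top"]),ray(F["scene"],c["scene"])
    s,t=np.linalg.lstsq(np.c_[d,-e],b-a,rcond=None)[0]; print(tag,(a+s*d+b+t*e)/2,"gap",np.linalg.norm(a+s*d-b-t*e))
    q=np.argwhere(mask(F["top"]["color"],(20,120,80),(34,255,255),(260,200,310,230))); print("cup",onz(F["top"],q.mean(0)[::-1],116).round(1))
a=cv2.resize(R["scene"]["color"][160:260,290:390],None,fx=4,fy=4); b=cv2.resize(R["wrist"]["color"],(400,250))
b=np.vstack([b,np.zeros((150,400,3),np.uint8)]); cv2.imwrite("pics/fin.png",np.hstack([a,b]))
E
```

```text
(array([0.159 , 0.0007, 0.217 ]), np.float64(0.0032), 'tcp', array([ 535.5, -220.2,  199.4]), 'yaw', np.float64(84.49), 'tilt', array([ 1.0e-04,  1.2e-03, -1.0e+00]), 'F', array([-0.29, -0.42,  0.45]), 't', 11.55)
old top 179 [354.81005587 219.96648045] [346 214] [363 225]
old scene 68 [345.73529412 182.04411765] [340 177] [350 187]
old [ 542.8933433  -143.45914646   96.2815216 ] gap 2.8607700689438436
cup [561.3  35.7 116. ]
new top 177 [341.58757062 218.82485876] [333 213] [350 224]
new scene 85 [340.08235294 187.6       ] [334 182] [345 193]
new [ 546.87619856 -105.25570615   96.65638326] gap 2.0670112960822187
cup [565.2  73.  116. ]
```

View pics/fin.png

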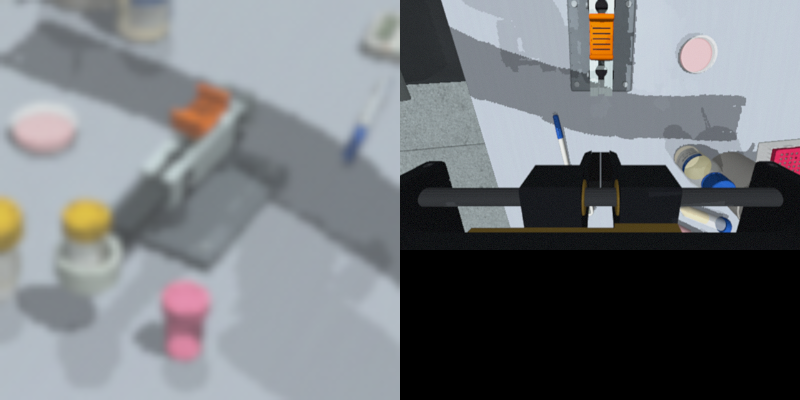

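The left crop shows the cup upright in its holder at (88,245) and the button at (205,108). The right crop shows an empty hole on each side of the cap. The button has moved 38 mm and is back at its starting height, so it has popped up in the next hole.

```bash
python3 -c "
from workcell import *
print(sign_off())"
```

```text
the job is handed in; nothing more can be done
None
```

The job is handed in: the arm slid out about 38 mm to the next hole, the button measured back at its starting height and held against a 9 N push, the cup is standing in its holder, and the gripper is clear after about 12 s of robot time; no force reading passed 10 N.

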